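Find the hex socket that fits the digestion vessel nut, tighten it and keep hold

ROBOT

A 6-joint arm with a two-finger parallel gripper is mounted at the origin on a cart in front of the work surface, level with it; the furniture and walls round the work are solid. World frame = base frame: x ahead of the robot, y to its left, z up, the work surface at z = 0. Lengths are in m, angles in rad, forces in N, time in s.
With the tool pointing down it reaches from about 0.4 to 0.925 m from the base axis. Payload 12.5 kg.
Tool frame: the origin (TCP) lies on the centre line of the jaws, within the pads' length; the fingertips stand 17 mm ahead of it and the grasp point (between the pads) lies 2 mm behind it; y points along the fingers, x is the direction in which the jaws open and shut, and the axes are right-handed (so a half turn about y gives the same grasp; the last joint's range is limited). The gripper opens to 95 mm and grips with 3 to 60 N. Pads are 20 mm wide; open, the fingers measure 119 mm over their backs; the gripper's body (75 mm by 180 mm) begins 59 mm behind the grasp point.
Start: joints at [-1.273, 0.491, 1.559, -0, 1.092, -0.106], TCP at [0.246, -0.575, 0.232] pointing down, gripper open.
Joint ranges: [-3.1, 3.1], [-0.84, 2.19], [0.05, 2.79], [-1.13, 4.28], [0.06, 2.93], [-2.69, 2.69]. Speed limits (rad/s): [2.22, 2.22, 2.79, 3.14, 3.14, 3.14].

INTERFACE

Orientations are given as a unit quaternion [w, x, y, z].
In Python, from cell import env gives the robot as it stands.
- The arm moves only by the shell command python3 -m creep 'ROWS' [FORCE]. ROWS is JSON, a list of rows, each a list of 5 numbers: the shift along the tool's x, y, z in m, then the turn about the tool's y in degrees, then the opening, from 0 (shut) to 1 (fully open). A call has 1 to 5 rows; each row is the pose to reach, as a shift and turn from the pose commanded when the call began, along the tool's axes at that moment; what a row does not reach only later rows make up. A row lasts 1/12 s, in which the tool goes at most 41.7 mm and 7.16 degrees, less where a joint would pass 70% of its speed; a pose out of reach is approached as far as the arm can. A call with a gripper value outside its range is refused whole. The fingers move at their own pace and stop on an object; FORCE is the grip in N (left out, the last holds). Time passes only in rows, so rows that repeat a pose let the fingers close. It gives the time, the measured TCP pose, the force and the opening at its end, in the units of the state.
- env.get_obs(): the state, without advancing time (a new reading comes with each control period).
- env.grab_frame(name): name is "scene" or "top" or "wrist"; returns (picture, depth): 384x512x3 uint8, blue, green, red; 384x512 float32, m along the optical axis (not along the pixel's ray), 0 where there is no reading.
- env.calibration(name): a dict with "fx", "fy", "cx", "cy" (pixels), "R" (3x3) and "t" (3): a world point X has camera coordinates R X + t. Camera axes: x right, y down, z forward; pixel columns grow to the right and rows downward; lengths in m; the calibration is good to about 2 mm. The wrist camera is an equidistant fisheye: a pixel r from the principal point sees the ray r / f radians off the axis. A picture is of the moment at which its call begins: read the wrist's pose just before it. calibration takes no time and is no camera call; for the wrist camera it gives the pose at the moment of the call.
- env.sign_off(): hands the job in, once; it reports no verdict.
The state is a dict: "time_s": time; "qpos": joint angles; "joint_velocities": joint speeds; "joint_torque": joint torques, N m; "eef_pos": TCP position; "eef_rot": TCP orientation; "contact_force": force on the tool from outside, world axes, zero at the start; "wrist_torque": the same for the moment, N m; "finger_gap": finger opening in m.
Only numpy, scipy, OpenCV 4.12 (cv2) and the standard library are available. Lean on these libraries where they do the work, as an engineer would, in place of code of your own. Each camera call takes 0.05 s, during which the arm holds its last target.

TASK

One of the three look-alike hex sockets on the wooden stand fits the hex nut on top of the steel pressure vessel: pick them up by their hexagonal adapters and try them on the nut, and put any that is too small or too large back, standing on a peg of the stand. With the one that fits pushed fully home over the nut, turn the nut clockwise (seen from above) until it comes up against its stop, and finish still gripping that socket, upright and seated on the tight nut, so that I can do up the locking screw. Turn the nut with the socket only, never with the fingers on it, and leave the beaker, the timer and the bottle where they stand.

Things in the scene. Friction and masses are not known exactly. Their poses are not given: they have to be found in the camera images.
- socket_a: steel hex socket, 0.2 kg; all three look alike. Origin: centre of its mouth (underside), z up. Sleeve 40 mm across, 31 mm long, then a cone; on top a hexagonal adapter to grip, 19 mm across flats, 38 to 68 mm above the origin. Hexagonal opening 26 mm deep, flats parallel to the adapter's; x is square to a pair of flats. Which of the three fits is not marked
- socket_b: steel hex socket, 0.2 kg; all three look alike. Origin: centre of its mouth (underside), z up. Sleeve 40 mm across, 31 mm long, then a cone; on top a hexagonal adapter to grip, 19 mm across flats, 38 to 68 mm above the origin. Hexagonal opening 26 mm deep, flats parallel to the adapter's; x is square to a pair of flats. Which of the three fits is not marked
- socket_c: steel hex socket, 0.2 kg; all three look alike. Origin: centre of its mouth (underside), z up. Sleeve 40 mm across, 31 mm long, then a cone; on top a hexagonal adapter to grip, 19 mm across flats, 38 to 68 mm above the origin. Hexagonal opening 26 mm deep, flats parallel to the adapter's; x is square to a pair of flats. Which of the three fits is not marked
- nut_base (a point): centre of the hex nut's underside, on a 43 mm washer, 90 mm above the worktop. Nut 22 mm across flats, 16 mm high; a 12 mm stud end stands 4 mm out of its top. z up, x square to a pair of its flats; turns with the nut. A socket fully home has its mouth here, one too small stops 16 mm higher. The one that fits has 1.5 mm play and enters with its flats within 7 degrees of the nut's
- nut (a joint): turn of the nut in rad: grows clockwise seen from above, from 0 to the stop at 1.20 (tight); starts between 0.45 and 0.80. Stiff to turn, about 0.15 N m; it stays where it is left
- vessel: steel pressure vessel, 67 mm across its ribbed cap, fixed upright in a clamp collar on a 104 mm square aluminium plate; it does not move. Origin: centre of the plate's underside, z up. The nut stands on its axis; everything but the nut lies below 90 mm. A small locking screw stands out sideways from the cap, 70 mm up
- stand: wooden socket stand, fixed, 62 x 216 x 14 mm, long along its y; origin at the centre of its underside. Three steel pegs, 12 mm thick, 20 mm high, 70 mm apart in a row, each with a socket mouth down over it, in any order: one too small (stops on top of the nut), one too large (drops right over the nut and spins round it freely), one that fits and turns it
- peg_1 (a point): foot of the peg at y = -70 mm of the stand, on the stand's top: where the mouth of a socket on this peg is centred
- peg_2 (a point): foot of the middle peg, likewise
- peg_3 (a point): foot of the peg at y = +70 mm of the stand, likewise
- beaker: glass beaker 72 mm wide, 93 mm high, a bystander; origin at the centre of its underside
- timer: white bench timer 66 mm wide, 62 mm high, a bystander; origin at the centre of its underside
- bottle: white bottle with a blue cap, 48 mm wide, 96 mm high, a bystander; origin at the centre of its underside
Not all that is in view belongs to the job. Leave any green or yellow look-alike of the socket_b alone. Leave any yellow look-alike of the socket_c alone.

How it is judged:
By the outcome, as a careful person would: the job done as asked, in the order asked, and still so for the second after the job is handed in, while the arm keeps its last pose, push and grip.
It also fails if it takes over 72 s, if anything falls off the work surface, if the arm or the gripper's body presses on something with over 40 N, if the wrist force passes 120 N, or if a joint passes its speed limit or range.

## Working session

There is one attempt and no reset: what is moved stays moved. The work goes in short steps, Python scripts to look and compute and a shell command to move; the robot and the scene stay as the last step left them, time stands still between calls to the robot, and variables do not carry over. Pictures are saved under pics/ and viewed, and the job is handed in when it is done.

```bash
ls; mkdir -p pics; python3 - <<'E'
from cell import env
import cv2,numpy as np
o=env.get_obs();print(o)
for n in ["scene","top","wrist"]:
    c=env.calibration(n);print(n,c)
    p,d=env.grab_frame(n);cv2.imwrite(f"pics/{n}0.png",p);np.save(f"pics/{n}0.npy",d)
E
```

```text
pics
{'time_s': 0.0, 'qpos': array([-1.27260430e+00,  4.91614151e-01,  1.55948101e+00,  1.65777046e-06,
        1.09173178e+00, -1.05594074e-01]), 'joint_velocities': array([ 1.14889734e-04,  6.03533423e-05,  2.72854513e-04,  1.60241977e-03,
        1.35505973e-03, -6.24785686e-04]), 'joint_torque': array([ 5.62213809e-04, -6.12648082e+01, -2.58185667e+01,  6.92627463e-02,
        4.82147781e-02, -1.39073031e-04]), 'eef_pos': array([ 0.24551606, -0.57449005,  0.23101697]), 'eef_rot': array([ 0.59038412, -0.58982837,  0.38991885, -0.38924589]), 'contact_force': array([-0.24303107,  0.95133509,  0.82913745]), 'wrist_torque': array([ 0.01470491,  0.00421122, -0.04370083]), 'finger_gap': 0.09523377605805078}
scene {'fx': 480.7533989159743, 'fy': 480.7533989159743, 'cx': 260.98289257595167, 'cy': 196.75865463340742, 'R': array([[-0.57323662, -0.81903447, -0.02413122],
       [-0.36566225,  0.28205762, -0.88698062],
       [ 0.73327409, -0.4996259 , -0.46117575]]), 't': array([0.33375293, 0.27425863, 1.0767273 ])}
top {'fx': 449.08918320366433, 'fy': 449.08918320366433, 'cx': 256.9447915849753, 'cy': 195.75616425656094, 'R': array([[ 0.03011488, -0.99953554, -0.00466902],
       [-0.99704705, -0.02970912, -0.07081343],
       [ 0.07064183,  0.00678777, -0.99747865]]), 't': array([0.00683734, 0.55500161, 1.27752296])}
wrist {'fx': 297.3186396354542, 'fy': 297.3186396354542, 'cx': 256.8850578053867, 'cy': 197.4830252499928, 'R': array([[ 3.92371265e-01, -9.19806879e-01, -3.09710427e-04],
       [-8.78837764e-01, -3.74993988e-01,  2.94997787e-01],
       [-2.71457133e-01, -1.15476470e-01, -9.55497886e-01]]), 't': array([-0.6244098 , -0.03493821,  0.39243436])}
```

View pics/scene0.png

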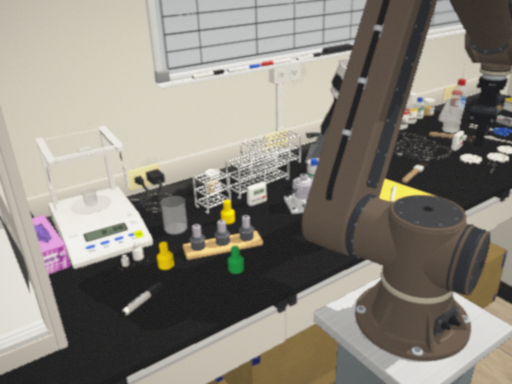

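View pics/top0.png

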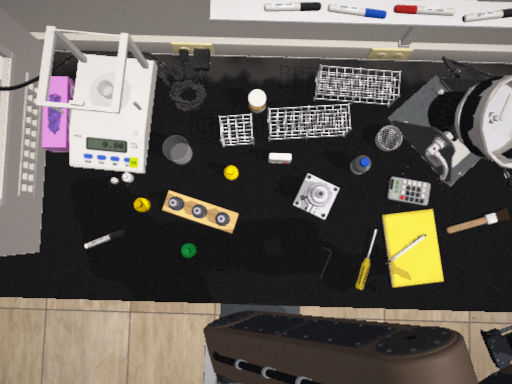

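View pics/wrist0.png

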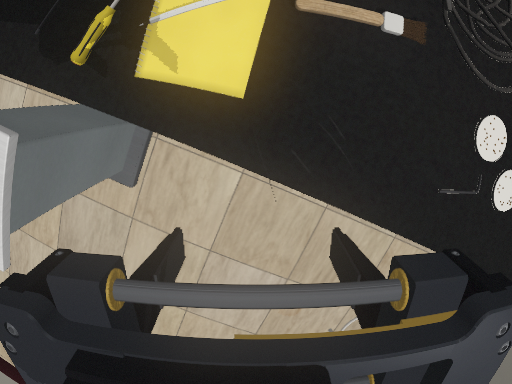

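Top view: three dark grey sockets on the stand at about (177,203), (199,211) and (220,219), which match the steel sockets. Yellow look-alikes at (232,172) and (142,205) and a green one at (188,250) are decoys. The vessel is at (317,195). I'll confirm this in a crop.

```bash
cat > h.py <<'E'
import cv2,numpy as np
from cell import env
def ray(n,u,v,c=None):
    c=c or env.calibration(n);R=np.array(c["R"]);t=np.array(c["t"])
    x=(u-c["cx"])/c["fx"];y=(v-c["cy"])/c["fy"]
    if n=="wrist":
        r=np.hypot(x,y);s=np.sin(r)/r if r>1e-9 else 1;d=np.array([x*s,y*s,np.cos(r)])
    else: d=np.array([x,y,1.])
    return -R.T@t,R.T@d
def onz(n,u,v,z,c=None):
    o,d=ray(n,u,v,c);return o+d*(z-o[2])/d[2]
def proj(n,X,c=None):
    c=c or env.calibration(n);p=np.array(c["R"])@X+c["t"]
    if n=="wrist":
        r=np.hypot(p[0],p[1]);th=np.arctan2(r,p[2]);k=th/r if r>1e-9 else 1/p[2]
        return np.array([c["cx"]+c["fx"]*p[0]*k,c["cy"]+c["fy"]*p[1]*k])
    return np.array([c["cx"]+c["fx"]*p[0]/p[2],c["cy"]+c["fy"]*p[1]/p[2]])
def tool():
    from scipy.spatial.transform import Rotation as Ro
    o=env.get_obs();q=o["eef_rot"];return o["eef_pos"],Ro.from_quat([q[1],q[2],q[3],q[0]]).as_matrix(),o
E
python3 - <<'E'
import cv2,numpy as np
from h import *
p=cv2.imread("pics/top0.png")
a=cv2.resize(p[180:240,155:245],None,fx=8,fy=8,interpolation=cv2.INTER_CUBIC);cv2.imwrite("pics/c1.png",a)
a=cv2.resize(p[165:225,285:350],None,fx=9,fy=9,interpolation=cv2.INTER_CUBIC);cv2.imwrite("pics/c2.png",a)
s=cv2.imread("pics/scene0.png")
a=cv2.resize(s[190:280,140:270],None,fx=6,fy=6,interpolation=cv2.INTER_CUBIC);cv2.imwrite("pics/c3.png",a)
print(tool()[1])
E
```

```text
[[ 3.92885022e-01 -2.22660156e-04  9.19587576e-01]
 [-9.19587240e-01  7.94018628e-04  3.92885070e-01]
 [-8.17649517e-04 -9.99999660e-01  1.07202588e-04]]
```

View pics/c1.png

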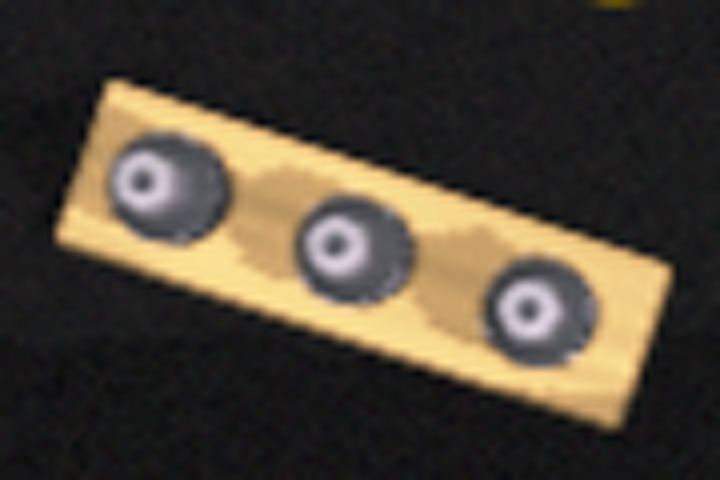

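View pics/c2.png

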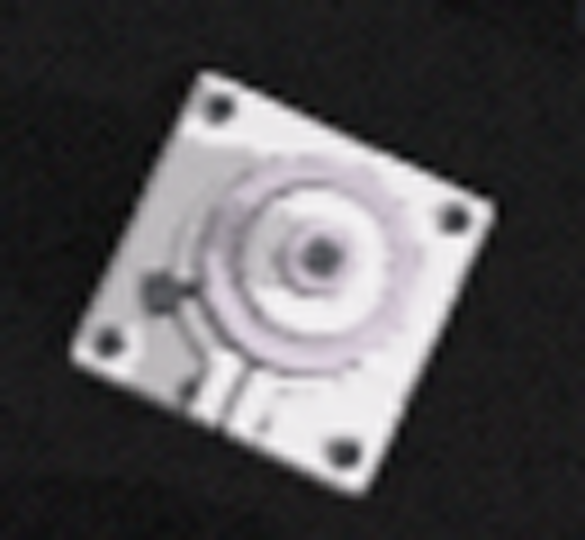

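View pics/c3.png

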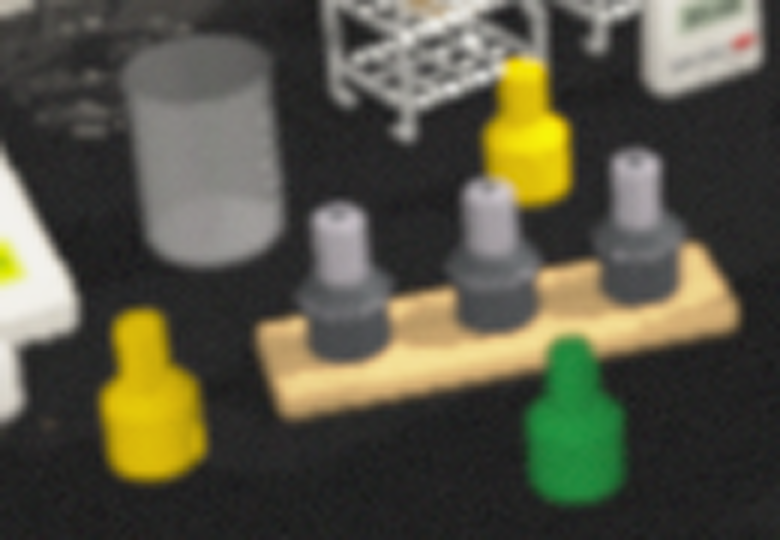

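```bash
python3 - <<'E'
from h import *
c=lambda x,y,u0,v0,s:(u0+(x+.5)/s-.5,v0+(y+.5)/s-.5)
P=[onz("top",*c(x,y,155,180,8),0.082) for x,y in [(141,182),(334,245),(528,310)]]
for p in P:print("sock",p.round(4),np.hypot(p[0],p[1]).round(3),"scene px",proj("scene",p).round(1))
print([np.linalg.norm(P[i+1]-P[i]) for i in (0,1)])
d=P[0]-P[2];print("stand y dir deg",np.degrees(np.arctan2(d[1],d[0])))
n=onz("top",*c(320,258,285,165,9),0.11);print("nut",n,proj("scene",n))
for x,y in [(205,70),(495,207),(363,495),(72,352)]: print("plate corner",onz("top",*c(x,y,285,165,9),0.008).round(3))
for nm,(u,v,z) in dict(beaker=(177,151,.093),timer=(280,158,.062),bottle=(363,162,.096),yel=(232,172,.068)).items():
  print(nm,onz("top",u,v,z).round(3))
E
```

```text
sock [0.5251 0.2554 0.082 ] 0.584 scene px [194.8 227. ]
sock [0.5055 0.1882 0.082 ] 0.539 scene px [220.  222.3]
sock [0.4852 0.1208 0.082 ] 0.5 scene px [244.6 217.7]
[np.float64(0.07000699849216392), np.float64(0.07034174019997984)]
stand y dir deg 73.47592002572635
nut [ 0.56002683 -0.14655986  0.11      ] [302.41009505 174.65229893]
plate corner [ 0.628 -0.122  0.008]
plate corner [ 0.587 -0.217  0.008]
plate corner [ 0.492 -0.176  0.008]
plate corner [ 0.535 -0.081  0.008]
beaker [0.666 0.246 0.093]
timer [ 0.66  -0.038  0.062]
bottle [ 0.65  -0.264  0.096]
yel [0.616 0.095 0.068]
```

```bash
cat >> h.py <<'E'
def shift(target):
    p,R,o=tool();s=R.T@(np.array(target)-p);print("shift tool xyz mm",(s*1000).round(1));return s
E
python3 - <<'E'
from h import *
p,R,o=tool();c=env.calibration("wrist");Rc=np.array(c["R"]);cp=-Rc.T@c["t"]
print("cam in tool",(R.T@(cp-p)).round(4),"axis in tool",(R.T@Rc[2]).round(3),"camx",(R.T@Rc[0]).round(3))
shift([0.560,-0.147,0.232]);print("tip px",proj("wrist",p+R[:,1]*.017))
E
```

```text
cam in tool [-0.0004 -0.154   0.082 ] axis in tool [ 0.     0.955 -0.295] camx [ 1.    -0.001 -0.001]
shift tool xyz mm [-269.7   -0.5  457.2]
tip px [257.38556962 241.35882932]
```

```bash
python3 - <<'E'
from h import *
shift([0.505,-0.170,0.152])
E
python3 -m creep '[[-40,0,0,0,1]]' 2>&1 | head -5
```

```text
shift tool xyz mm [-270.    79.4  397.5]
time_s: 0.23
eef_pos: [0.2304, -0.5401, 0.2305]
eef_rot: [-0.59, 0.591, -0.389, 0.39]
contact_force: [-0.1, 0.0, -0.1]
finger_gap: 0.0955
```

I typed mm where the move takes metres; the per-row limit capped it at about 40 mm in the intended direction. I'll continue in metres.

```bash
python3 -m creep '[[-0.025,0,0.035,0,1],[-0.048,0,0.07,0,1],[-0.07,0.0,0.105,0,1],[-0.093,0,0.14,0,1],[-0.115,0.0,0.17,0,1]]'; python3 -c "
from h import *
shift([0.505,-0.170,0.152])"
```

```text
time_s: 0.65
eef_pos: [0.3411, -0.362, 0.2316]
eef_rot: [0.59, -0.59, 0.39, -0.39]
contact_force: [1.1, -0.5, -0.1]
finger_gap: 0.0948
shift tool xyz mm [-112.3   79.6  226.1]
```

```bash
python3 -m creep '[[-0.02,0.01,0.036,0,1],[-0.038,0.025,0.072,0,1],[-0.056,0.04,0.108,0,1],[-0.074,0.05,0.144,0,1],[-0.09,0.06,0.18,0,1]]'; python3 -m creep '[[-0.01,0.01,0.02,0,1],[-0.02,0.02,0.04,0,1],[-0.02,0.02,0.04,0,1],[-0.02,0.02,0.04,0,1]]'; python3 - <<'E'
from h import *
shift([0.505,-0.170,0.152])
c=env.calibration("wrist");p,d=env.grab_frame("wrist");cv2.imwrite("pics/w1.png",p)
import pickle;pickle.dump(c,open("pics/w1.pkl","wb"));n=proj("wrist",np.array([.56,-.147,.106]),c);print(n)
u,v=n.astype(int);a=cv2.resize(p[v-45:v+45,u-60:u+60],None,fx=6,fy=6,interpolation=cv2.INTER_CUBIC);cv2.imwrite("pics/w1c.png",a)
E
```

```text
time_s: 1.07
eef_pos: [0.4698, -0.21, 0.1715]
eef_rot: [-0.59, 0.59, -0.39, 0.389]
contact_force: [-0.4, -1.1, -0.9]
finger_gap: 0.095
time_s: 1.4
eef_pos: [0.4982, -0.1769, 0.1516]
eef_rot: [-0.59, 0.591, -0.389, 0.388]
contact_force: [-0.0, 0.2, 1.5]
finger_gap: 0.0949
shift tool xyz mm [-3.7 -0.4  9. ]
[252.67803887 128.2885778 ]
```

View pics/w1.png

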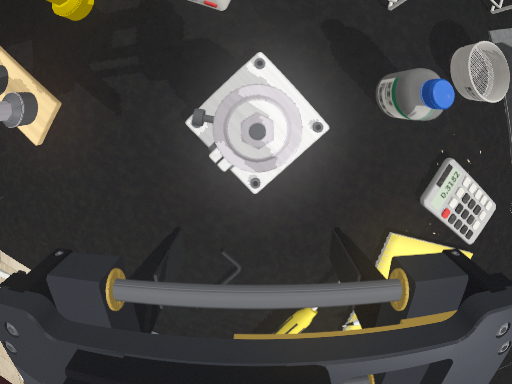

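View pics/w1c.png

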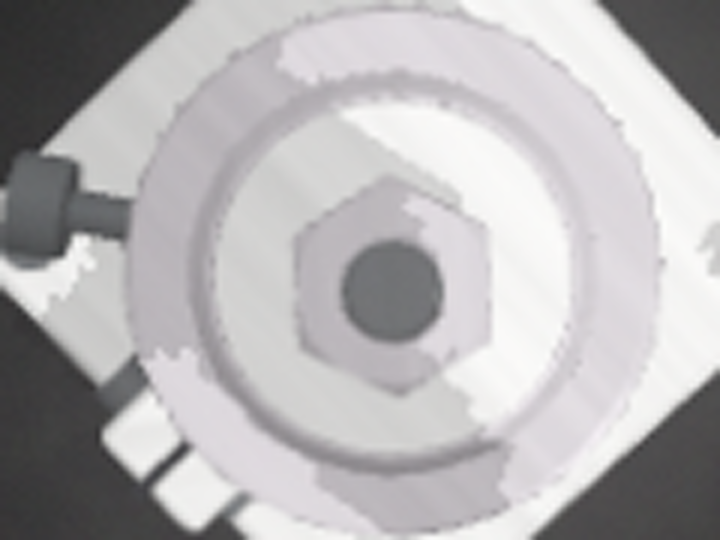

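The nut is clearly seen. Its hexagon corners in the crop are about (395,178), (490,228), (488,340), (400,393), (298,342) and (297,232).

```bash
python3 - <<'E'
from h import *
import pickle
c=pickle.load(open("pics/w1.pkl","rb"))
u0,v0=252-60,128-45
f=lambda x,y:(u0+(x+.5)/6-.5,v0+(y+.5)/6-.5)
C=np.array([onz("wrist",*f(*q),.106,c) for q in [(395,178),(490,228),(488,340),(400,393),(298,342),(297,232)]])[:,:2]
m=C.mean(0);print("centre",m,"radius mm",np.linalg.norm(C-m,axis=1)*1000,"(expect 12.7)")
a=np.degrees(np.arctan2(*(C-m).T[::-1]));print("corner mod 60",np.mod(a,60).round(1))
print("stud",onz("wrist",*f(392,291),.11,c))
p,R,o=tool();print("tool x yaw",np.degrees(np.arctan2(R[1,0],R[0,0])))
print(o["qpos"])
c=pickle.load(open("pics/w1.pkl","rb"))
E
```

```text
centre [ 0.56006568 -0.15036794] radius mm [12.04321579 12.39756159 12.08976378 12.16860464 12.52598521 12.39643615] (expect 12.7)
corner mod 60 [23.1 24.9 22.9 26.1 23.6 24. ]
stud [ 0.55966392 -0.1502182   0.11      ]
tool x yaw -66.81070465500042
[-4.67742418e-01  4.56926216e-01  1.88139007e+00 -2.58390172e-04
  8.03769013e-01  6.98503662e-01]
```

```bash
python3 - <<'E'
from h import *
shift([0.450,0.165,0.142])
E
python3 -m creep '[[-0.04,0,0.01,0,1],[-0.08,0,0.02,0,1],[-0.12,0,0.03,0,1],[-0.16,0,0.04,0,1],[-0.2,0,0.05,0,1]]'; python3 -m creep '[[-0.036,0,0.009,0,1],[-0.072,0,0.018,0,1],[-0.108,0.005,0.027,0,1],[-0.13,0.01,0.036,0,1],[-0.13,0.01,0.036,0,1]]'; python3 - <<'E'
from h import *
shift([0.450,0.165,0.142])
E
```

```text
shift tool xyz mm [-333.9   10.1   90.9]
time_s: 1.87
eef_pos: [0.4648, 0.0262, 0.1528]
eef_rot: [0.59, -0.59, 0.39, -0.391]
contact_force: [0.8, -0.3, 0.2]
finger_gap: 0.0953
time_s: 2.28
eef_pos: [0.4472, 0.1616, 0.1422]
eef_rot: [0.591, -0.59, 0.389, -0.389]
contact_force: [0.4, -0.4, -0.4]
finger_gap: 0.0953
shift tool xyz mm [-2.   0.2  3.9]
```

```bash
python3 - <<'E'
from h import *
import pickle
c=env.calibration("wrist");p,d=env.grab_frame("wrist");cv2.imwrite("pics/w2.png",p)
pickle.dump(c,open("pics/w2.pkl","wb"))
for i,P in enumerate([(.485,.1188),(.5055,.186),(.525,.253)]):
    n=proj("wrist",np.array([*P,.082]),c);u,v=n.astype(int);u=max(30,min(481,u));v=max(30,v);print(i+1,u,v)
    a=cv2.resize(p[v-30:v+30,u-30:u+30],None,fx=8,fy=8,interpolation=cv2.INTER_CUBIC);cv2.imwrite(f"pics/w2_{i+1}.png",a)
a=np.hstack([cv2.resize(cv2.imread(f"pics/w2_{i}.png"),(266,266)) for i in (1,2,3)]);cv2.imwrite("pics/w2all.png",a)
E
```

```text
1 328 194
2 258 134
3 183 75
```

View pics/w2.png

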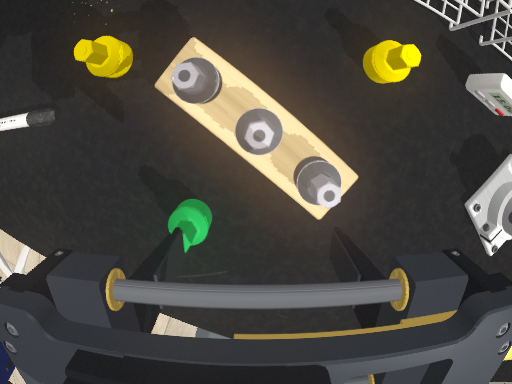

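View pics/w2_2.png

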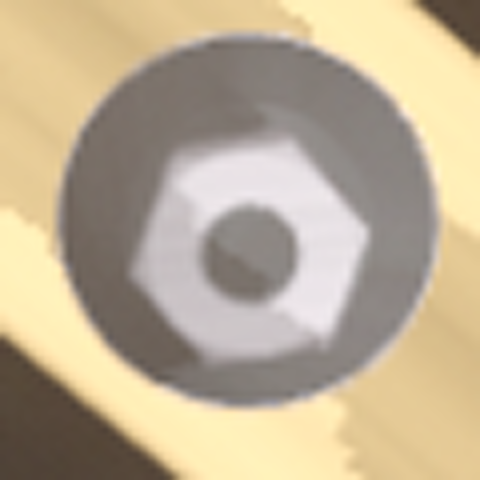

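View pics/w2_3.png

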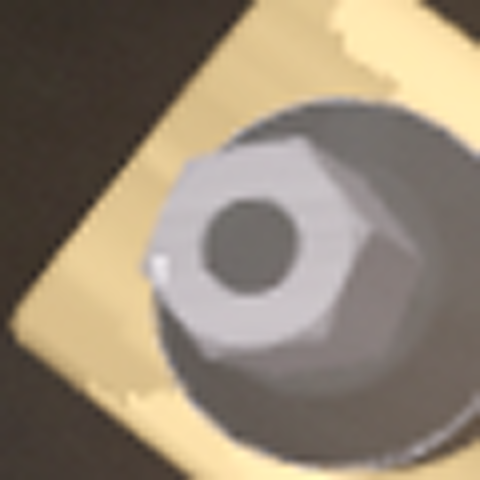

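View pics/w2_1.png

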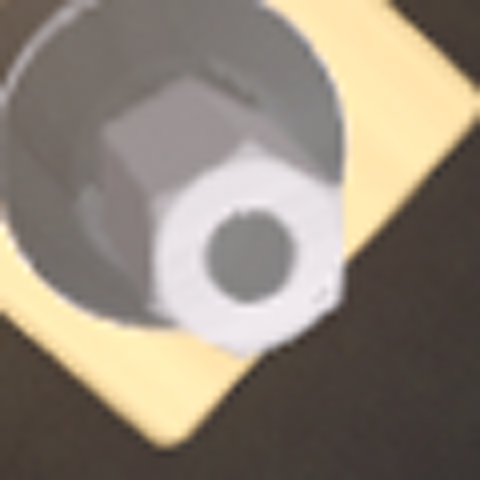

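```bash
python3 - <<'E'
from h import *
import pickle
c=pickle.load(open("pics/w2.pkl","rb"))
D={1:((328,194),[(160,195),(255,140),(343,185),(343,295),(250,352),(155,300)],(250,255)),
2:((258,134),[(178,160),(290,138),(368,238),(325,345),(207,360),(132,270)],(250,252)),
3:((183,75),[(188,160),(300,138),(370,240),(322,335),(210,355),(145,262)],(250,246))}
p,R,o=tool();y=np.degrees(np.arctan2(R[1,0],R[0,0]));print("tool yaw",y,o["qpos"].round(2))
for k,((u,v),Q,h) in D.items():
  f=lambda x,y:(u-30+(x+.5)/8-.5,v-30+(y+.5)/8-.5)
  C=np.array([onz("wrist",*f(*q),.082,c) for q in Q])[:,:2];m=C.mean(0)
  a=np.mod(np.degrees(np.arctan2(*(C-m).T[::-1])),60)
  ang=np.degrees(np.angle(np.mean(np.exp(6j*np.radians(a)))))/6
  print(k,m.round(4),"hole",onz("wrist",*f(*h),.082,c)[:2].round(4),"r",(np.linalg.norm(C-m,axis=1)*1000).round(1),a.round(1),"flat normal mod60",round((ang+30)%60,1),"turn+cw needed", round(((y-(ang+30)+30)%60)-30,1))
E
```

```text
tool yaw -66.7539218282602 [ 0.2   0.41  2.02 -0.    0.72  1.37]
1 [0.4859 0.1184] hole [0.4849 0.1181] r [10.6 10.4 10.6 10.9 10.8 10.7] [25.4 25.3 27.9 25.6 26.6 24. ] flat normal mod60 55.8 turn+cw needed -2.5
2 [0.5053 0.1854] hole [0.5053 0.1854] r [10.5 10.9 10.7 10.9 10.6 10.7] [0.9 4.2 0.2 1.9 1.7 1.9] flat normal mod60 31.8 turn+cw needed 21.4
3 [0.5254 0.2521] hole [0.5254 0.2526] r [10.7 10.8 10.6 10.4 10.6 10.4] [59.1  0.3 53.6 59.3 59.2 56.5] flat normal mod60 28.0 turn+cw needed 25.2
```

Measured hexagon radii (10.4–10.9 mm, 11.0 expected) and peg spacing (70 mm) agree with the description. Socket 1 goes first.

```bash
python3 - <<'E'
from h import *
shift([0.4855,0.1183,0.142])
E
```

```text
shift tool xyz mm [53.5  0.4 18.5]
```

```bash
python3 -m creep '[[0.03,0,0.01,-2.5,0.5],[0.0535,0,0.0185,-2.5,0.5],[0.0535,0,0.0185,-2.5,0.5],[0.0535,0,0.0185,-2.5,0.5],[0.0535,0,0.0185,-2.5,0.5]]' 30; python3 - <<'E'
from h import *
shift([0.4855,0.1183,0.072]);p,R,o=tool();print(np.degrees(np.arctan2(R[1,0],R[0,0])))
E
```

```text
time_s: 2.75
eef_pos: [0.4853, 0.1164, 0.1423]
eef_rot: [-0.598, 0.598, -0.377, 0.377]
contact_force: [-1.2, -0.3, -1.0]
finger_gap: 0.0667
shift tool xyz mm [-1.6 70.3  1.1]
-64.49428720625158
```

```bash
python3 -m creep '[[-0.0015,0.03,0.001,0,0.5],[-0.0015,0.055,0.001,0,0.5],[-0.0015,0.07,0.001,0,0.5],[-0.0015,0.07,0.001,0,0.5],[-0.0015,0.07,0.001,0,0.5]]'; python3 - <<'E'
from h import *
shift([0.4855,0.1183,0.072])
p,d=env.grab_frame("wrist");cv2.imwrite("pics/w3.png",p[100:340,100:420])
E
python3 -m creep '[[0,0,0,0,0.1],[0,0,0,0,0.1],[0,0,0,0,0.1],[0,0,0,0,0.1],[0,0,0,0,0.1]]' 40
```

```text
time_s: 3.17
eef_pos: [0.4852, 0.1194, 0.0721]
eef_rot: [-0.598, 0.599, -0.377, 0.376]
contact_force: [0.4, -0.8, -0.2]
finger_gap: 0.0478
shift tool xyz mm [ 1.1  0.1 -0.2]
time_s: 3.63
eef_pos: [0.486, 0.1194, 0.0725]
eef_rot: [0.599, -0.598, 0.376, -0.377]
contact_force: [0.6, -1.8, 1.0]
finger_gap: 0.0197
```

View pics/w3.png

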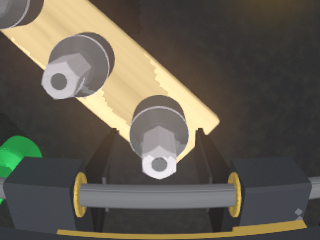

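```bash
python3 -m creep '[[0,0,0,0,0],[0,0,0,0,0],[0,-0.02,0,0,0],[0,-0.05,0,0,0],[0,-0.09,0,0,0]]' 45; python3 -m creep '[[0,-0.02,0,0,0],[0,-0.035,0,0,0],[0,-0.035,0,0,0]]'; python3 - <<'E'
from h import *
shift([0.56,-0.150,0.192]); p,R,o=tool();print(np.degrees(np.arctan2(R[1,0],R[0,0])))
p,d=env.grab_frame("wrist");cv2.imwrite("pics/w4.png",p)
E
```

```text
time_s: 4.05
eef_pos: [0.4845, 0.1192, 0.1612]
eef_rot: [-0.597, 0.6, -0.378, 0.375]
contact_force: [1.6, 0.4, -1.7]
finger_gap: 0.0188
time_s: 4.3
eef_pos: [0.4866, 0.1195, 0.1997]
eef_rot: [0.599, -0.598, 0.375, -0.378]
contact_force: [-0.0, 0.7, -1.9]
finger_gap: 0.0187
shift tool xyz mm [274.7   7.9 -50.5]
-64.35929332099977
```

View pics/w4.png

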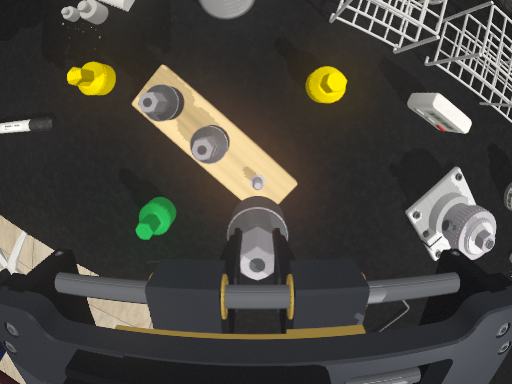

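Socket 1 is held on its flats (gap 18.8 mm) and peg 1 is bare. Moving over the nut.

```bash
python3 -m creep '[[0.036,0,-0.007,1.5,0],[0.073,0,-0.014,1.5,0],[0.11,0,-0.021,1.5,0],[0.146,0,-0.028,1.5,0],[0.183,0,-0.034,1.5,0]]'; python3 -m creep '[[0.035,0,-0.006,0,0],[0.07,0,-0.012,0,0],[0.09,0,-0.016,0,0],[0.09,0,-0.016,0,0],[0.09,0,-0.016,0,0]]'; python3 - <<'E'
from h import *
shift([0.56,-0.150,0.192]); p,R,o=tool();print(np.degrees(np.arctan2(R[1,0],R[0,0])),o['contact_force'],o['wrist_torque'])
E
```

```text
time_s: 4.77
eef_pos: [0.5338, -0.0619, 0.1952]
eef_rot: [-0.593, 0.594, -0.385, 0.383]
contact_force: [0.1, 1.0, -2.2]
finger_gap: 0.0183
time_s: 5.18
eef_pos: [0.5558, -0.1496, 0.195]
eef_rot: [-0.593, 0.593, -0.386, 0.384]
contact_force: [-0.4, -0.1, -2.1]
finger_gap: 0.0184
shift tool xyz mm [2.  3.  3.7]
-65.979054087962 [-0.37967262 -0.08691744 -2.1281368 ] [0.02970594 0.01808305 0.01247013]
```

```bash
python3 - <<'E'
from h import *
p,R,o=tool();c=env.calibration("wrist");im,d=env.grab_frame("wrist");cv2.imwrite("pics/w5.png",im)
cv2.imwrite("pics/w5c.png",cv2.resize(im[150:300,185:335],None,fx=5,fy=5,interpolation=cv2.INTER_CUBIC))
np.savez("pics/w5.npz",p=p,R=R);import pickle;pickle.dump(c,open("pics/w5.pkl","wb"))
t,d=env.grab_frame("top");cv2.imwrite("pics/t5.png",t);cv2.imwrite("pics/t5c.png",cv2.resize(t[150:240,270:360],None,fx=6,fy=6))
E
```

```text
(no output)
```

View pics/w5c.png

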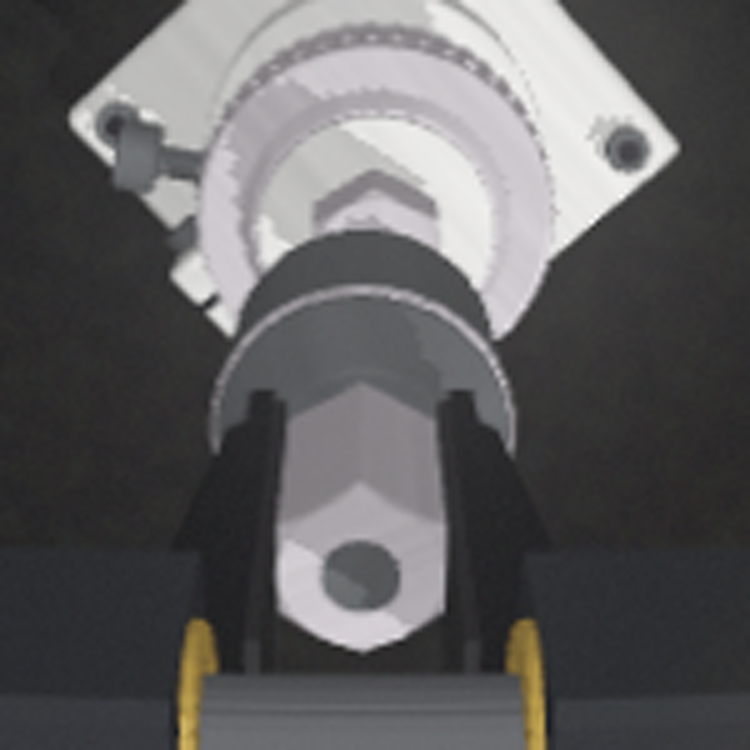

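View pics/t5c.png

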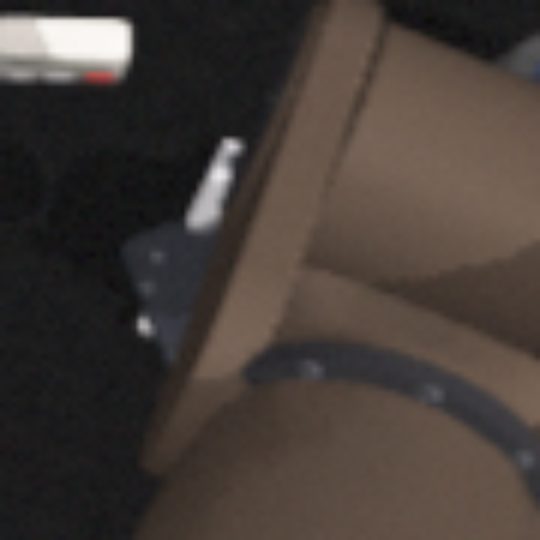

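```bash
python3 - <<'E'
from h import *
import pickle
c=pickle.load(open("pics/w5.pkl","rb"));z=np.load("pics/w5.npz");p,R=z["p"],z["R"]
f=lambda x,y:(185+(x+.5)/5-.5,150+(y+.5)/5-.5)
h=onz("wrist",*f(362,576),p[2]+.010,c);print("hole rel TCP in tool mm",(R.T@(h-p)*1000).round(1))
# sleeve shoulder rim, z=mouth+.031=TCP-.027 : left/right/back edges
for q in [(210,430),(516,430),(363,286)]: print((R.T@(onz("wrist",*f(*q),p[2]-.027,c)-p)*1000).round(1))
for q in [(375,168),(315,207),(438,213)]:
  g=onz("wrist",*f(*q),.106,c);print(g.round(4), (g[:2]-[.56,-.15])*1000, np.linalg.norm(g[:2]-[.56,-.15]))
E
```

```text
hole rel TCP in tool mm [ -0.3 -10.   -1.6]
[-20.6  27.   -0.6]
[20.4 27.  -0.6]
[-0.1 27.  19.9]
[ 0.5743 -0.1434  0.106 ] [14.30200939  6.58632381] 0.01574570207897684
[ 0.5639 -0.1369  0.106 ] [ 3.9073402  13.10295412] 0.013673138411507784
[ 0.5715 -0.1564  0.106 ] [11.45482169 -6.44253193] 0.013142266077755926
```

```bash
python3 - <<'E'
from h import *
import pickle
c=pickle.load(open("pics/w5.pkl","rb"));z=np.load("pics/w5.npz");p,R=z["p"],z["R"]
f=lambda x,y:(185+(x+.5)/5-.5,150+(y+.5)/5-.5)
u=np.array([np.cos(np.radians(24.1)),np.sin(np.radians(24.1))])
for q,zz in [((375,168),.09),((375,187),.106)]:
  g=onz("wrist",*f(*q),zz,c);print(g.round(4),"centre",(g[:2]-u*.0127).round(4))
g=(onz("wrist",*f(315,207),.09,c)+onz("wrist",*f(438,213),.09,c))/2;print(g[:2]-u*.00635)
print("px of predicted nut back corners",[((proj("wrist",np.array([*(np.array([.56,-.15])+u*.0127),zz]),c)-[185,150])*5).round(0) for zz in(.09,.106)])
E
```

```text
[ 0.5706 -0.1452  0.09  ] centre [ 0.559  -0.1504]
[ 0.5713 -0.1448  0.106 ] centre [ 0.5597 -0.15  ]
[ 0.55770791 -0.15127785]
px of predicted nut back corners [array([373., 160.]), array([374., 183.])]
```

```bash
for i in 1 2; do python3 -m creep '[[0,0,0,0,0],[0,0,0,0,0]]' | sed -n 2p; python3 -c "
from h import *
shift([0.5597,-0.150,0.166]);print(tool()[2]['qpos'])"; done
```

```text
eef_pos: [0.5564, -0.1479, 0.1969]
shift tool xyz mm [ 3.3 30.9  2.2]
[-3.74552223e-01  4.59061919e-01  1.72229075e+00 -3.18108608e-05
  9.60635911e-01  7.73664026e-01]
eef_pos: [0.5565, -0.1484, 0.1972]
shift tool xyz mm [ 2.7 31.3  2.2]
[-3.75246219e-01  4.58840178e-01  1.72168108e+00 -7.99655170e-05
  9.60842871e-01  7.73524089e-01]
```

```bash
python3 -m creep '[[0.0028,0.012,0.0023,0,0],[0.0028,0.027,0.0023,0,0],[0.0028,0.027,0.0023,0,0]]'; python3 -m creep '[[0,0.002,0,0,0],[0,0.004,0,0,0],[0,0.005,0,0,0]]';python3 -c "
from h import *
shift([0.5597,-0.150,0.148]);p,R,o=tool();print(np.degrees(np.arctan2(R[1,0],R[0,0])),o['contact_force'],o['wrist_torque'])"
```

```text
time_s: 5.87
eef_pos: [0.5589, -0.1502, 0.1673]
eef_rot: [-0.593, 0.594, -0.386, 0.383]
contact_force: [-0.2, 0.1, -3.2]
finger_gap: 0.0187
time_s: 6.12
eef_pos: [0.56, -0.1507, 0.1652]
eef_rot: [0.593, -0.593, 0.384, -0.385]
contact_force: [0.4, 0.3, -1.6]
finger_gap: 0.0184
shift tool xyz mm [-0.7 17.2  0. ]
-65.86344968024487 [ 0.44664592  0.29844174 -1.64843459] [ 0.0119991  -0.05522912  0.00568049]
```

```bash
python3 -m creep '[[-0.0003,0.0015,0,0,0],[-0.0003,0.003,0,0,0]]'; python3 -m creep '[[0,0.0015,0,0,0],[0,0.002,0,0,0]]'; python3 -m creep '[[0,0.001,0,0,0],[0,0.002,0,0,0]]'
```

```text
time_s: 6.28
eef_pos: [0.5598, -0.1504, 0.1624]
eef_rot: [0.594, -0.593, 0.384, -0.385]
contact_force: [-0.3, -0.4, -1.0]
finger_gap: 0.0189
time_s: 6.45
eef_pos: [0.5596, -0.1503, 0.16]
eef_rot: [-0.593, 0.594, -0.384, 0.384]
contact_force: [0.4, 0.9, -2.1]
finger_gap: 0.0186
time_s: 6.62
eef_pos: [0.5597, -0.1504, 0.1581]
eef_rot: [-0.593, 0.594, -0.384, 0.384]
contact_force: [-0.1, 0.1, -1.3]
finger_gap: 0.0184
```

It is below the 0.164 m stop height with no force, so it is not the small one. Continuing down.

```bash
python3 -m creep '[[0,0.003,0,0,0],[0,0.006,0,0,0]]'; python3 -m creep '[[0,0.002,0,0,0],[0,0.003,0,0,0]]'; python3 -m creep '[[0,0.001,0,0,0],[0,0.001,0,0,0]]'
```

```text
time_s: 6.78
eef_pos: [0.5597, -0.1503, 0.152]
eef_rot: [-0.593, 0.593, -0.384, 0.385]
contact_force: [-0.0, -0.5, -0.6]
finger_gap: 0.0189
time_s: 6.95
eef_pos: [0.5595, -0.1503, 0.1486]
eef_rot: [-0.593, 0.594, -0.385, 0.384]
contact_force: [0.5, -0.4, -2.4]
finger_gap: 0.0188
time_s: 7.12
eef_pos: [0.5596, -0.1503, 0.1484]
eef_rot: [-0.593, 0.594, -0.384, 0.384]
contact_force: [-1.1, 0.1, 1.6]
finger_gap: 0.0185
```

Home. Now the turn test, reading the torque.

```bash
T='import sys
from h import *
p,R,o=tool();print(np.degrees(np.arctan2(R[1,0],R[0,0])).round(2),o["contact_force"].round(1),o["wrist_torque"].round(3))'; echo "$T">t.py; python3 t.py; python3 -m creep '[[0,0,0,3,0],[0,0,0,6,0]]'>/dev/null; python3 t.py;  python3 -m creep '[[0,0,0,3,0],[0,0,0,6,0]]'>/dev/null; python3 t.py; python3 -m creep '[[0,0,0,3,0],[0,0,0,4,0]]'>/dev/null; python3 t.py
```

```text
-65.86 [-1.1  0.1  1.6] [0.089 0.262 0.05 ]
-71.99 [-2.   0.5  2. ] [0.106 0.37  0.073]
-78.01 [-1.4 -0.3  2. ] [0.149 0.313 0.036]
-82.01 [-1.1  0.9  2.7] [0.179 0.367 0.104]
```

```bash
for i in 1 2 3; do python3 -m creep '[[0,0,0,2,0],[0,0,0,4,0]]'>/dev/null; python3 t.py; done
```

```text
-85.9 [-2.1  1.2  2. ] [0.168 0.324 0.022]
-89.9 [-1.9  0.3  2.1] [0.234 0.366 0.017]
-93.9 [-0.6  0.7  2.1] [0.286 0.333 0.012]
```

Torque about z stays near 0.02 N m, so it spins freely and looks too large. I'll lift off and check the nut's angle.

```bash
python3 -m creep '[[0,-0.01,0,0,0],[0,-0.03,0,0,0],[0,-0.055,0,0,0],[0,-0.055,-0.035,-6,0],[0,-0.055,-0.06,-13,0]]'; python3 -m creep '[[0,0,0,-7,0],[0,0,0,-14,0],[0,0,0,-15,0],[0,0,0,-15,0]]'; python3 - <<'E'
from h import *
import pickle
c=env.calibration("wrist");p,d=env.grab_frame("wrist")
pickle.dump(c,open("pics/w6.pkl","wb"));n=proj("wrist",np.array([.5597,-.15,.106]),c);print(n)
u,v=n.astype(int);print(u,v);a=cv2.resize(p[v-30:v+30,u-40:u+40],None,fx=9,fy=9,interpolation=cv2.INTER_CUBIC);cv2.imwrite("pics/w6c.png",a)
E
python3 t.py
```

```text
time_s: 8.53
eef_pos: [0.4992, -0.1462, 0.2046]
eef_rot: [0.54, -0.54, 0.456, -0.458]
contact_force: [-0.7, -0.2, -2.2]
finger_gap: 0.0187
time_s: 8.87
eef_pos: [0.5, -0.1464, 0.2036]
eef_rot: [0.593, -0.593, 0.384, -0.385]
contact_force: [0.5, 0.3, -1.1]
finger_gap: 0.0186
[289.62068337 142.72371176]
289 142
-66.02 [ 0.4  0.7 -1.6] [-0.032  0.003  0.033]
```

View pics/w6c.png

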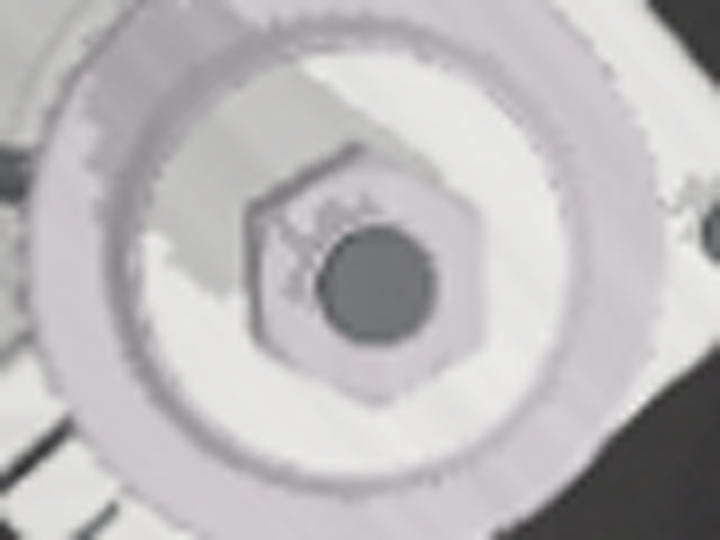

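The nut still has its corners at the top and bottom of the picture, so it did not turn: socket 1 is too large. It goes back on peg 1.

```bash
python3 - <<'E'
from h import *
shift([0.4855,0.1185,0.202])
E
```

```text
shift tool xyz mm [-247.9    1.4   94.4]
```

```bash
python3 -m creep '[[-0.036,0,0.014,0,0],[-0.072,0,0.028,0,0],[-0.108,0,0.042,0,0],[-0.144,0,0.056,0,0],[-0.18,0,0.07,0,0]]'; python3 -m creep '[[-0.036,0,0.014,0,0],[-0.066,0,0.024,0,0],[-0.066,0,0.024,0,0],[-0.066,0,0.024,0,0]]'; python3 - <<'E'
from h import *
shift([0.4855,0.1185,0.073])
p,R,o=tool();c=env.calibration("wrist");im,d=env.grab_frame("wrist")
X=np.array([.4855,.1185,.034]);print(proj("wrist",X,c),proj("wrist",p-R[:,1]*0+R[:,1]*.058,c))
cv2.imwrite("pics/w7.png",cv2.resize(im[120:280,160:360],None,fx=4,fy=4))
E
```

```text
time_s: 9.33
eef_pos: [0.4899, 0.0483, 0.2032]
eef_rot: [0.593, -0.593, 0.385, -0.386]
contact_force: [0.9, -0.1, -2.2]
finger_gap: 0.0189
time_s: 9.67
eef_pos: [0.4848, 0.1181, 0.2031]
eef_rot: [-0.594, 0.594, -0.384, 0.384]
contact_force: [-0.9, 0.1, -2.2]
finger_gap: 0.0186
shift tool xyz mm [-1.000e-01  1.301e+02  8.000e-01]
[256.97036463 181.63864067] [257.29348778 218.18146306]
```

View pics/w7.png

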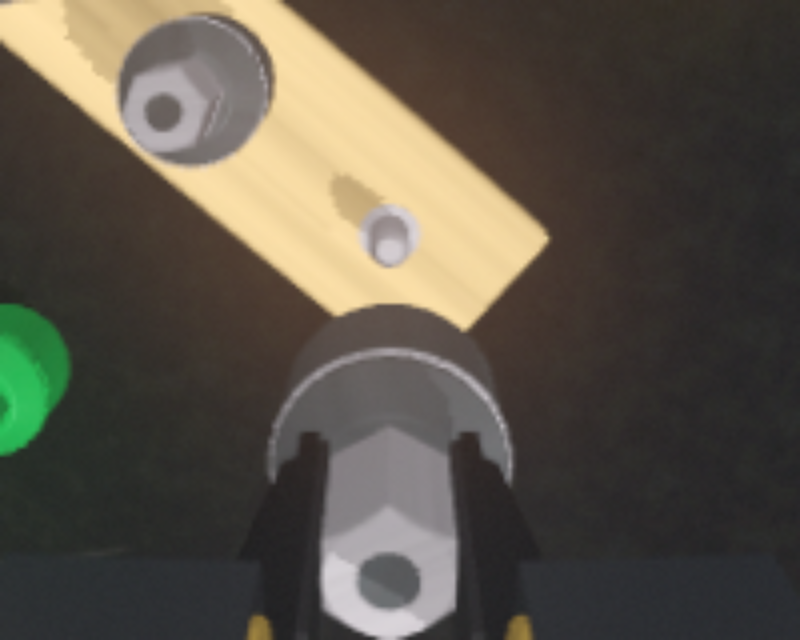

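The peg top at pixel (257.5,182) matches the prediction (257.0,181.6). Lowering the socket and releasing.

```bash
python3 -m creep '[[0,0.04,0.0005,0,0],[0,0.08,0.0005,0,0],[0,0.105,0.0005,0,0],[0,0.118,0.0005,0,0],[0,0.125,0.0005,0,0]]'; python3 -m creep '[[0,0.003,0,0,0],[0,0.0045,0,0,0],[0,0.005,0,0,0]]';python3 t.py; python3 -m creep '[[0,0,0,0,0.45],[0,0,0,0,0.45],[0,0,0,0,0.45],[0,0,0,0,0.45],[0,0,0,0,0.45]]'; python3 -m creep '[[0,-0.03,0,0,0.45],[0,-0.07,0,0,0.45],[0,-0.07,0,0,0.45]]'; python3 - <<'E'
from h import *
shift([0.5053,0.1854,0.142])
p,R,o=tool();c=env.calibration("wrist");im,d=env.grab_frame("wrist")
cv2.imwrite("pics/w8.png",im)
E
```

```text
time_s: 10.13
eef_pos: [0.4851, 0.1154, 0.0761]
eef_rot: [-0.592, 0.594, -0.386, 0.385]
contact_force: [-0.2, -0.3, -2.1]
finger_gap: 0.0186
time_s: 10.38
eef_pos: [0.486, 0.1164, 0.0738]
eef_rot: [0.594, -0.593, 0.384, -0.385]
contact_force: [-0.2, -0.6, -0.7]
finger_gap: 0.0183
-65.92 [-0.2 -0.6 -0.7] [0.004 0.039 0.027]
time_s: 10.8
eef_pos: [0.4856, 0.1169, 0.0734]
eef_rot: [0.594, -0.593, 0.384, -0.385]
contact_force: [-0.8, 0.3, -0.1]
finger_gap: 0.0416
time_s: 11.05
eef_pos: [0.4876, 0.1172, 0.1484]
eef_rot: [0.595, -0.592, 0.382, -0.386]
contact_force: [0.9, 0.2, 0.6]
finger_gap: 0.0429
shift tool xyz mm [-55.    6.6  44. ]
```

View pics/w8.png

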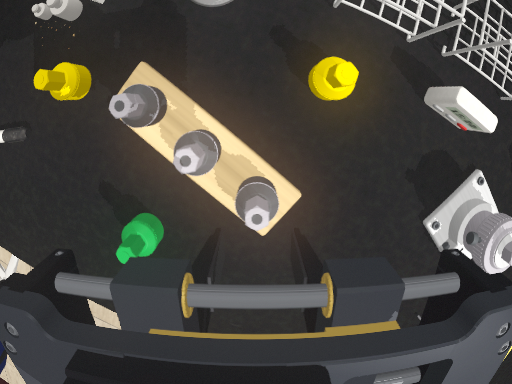

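Socket 1 stands upright on peg 1 at pixel (257,215). Next is socket 2.

```bash
python3 -m creep '[[-0.02,0,0.015,7,0.45],[-0.045,0.003,0.032,14,0.45],[-0.055,0.006,0.044,21,0.45],[-0.055,0.006,0.044,22.2,0.45],[-0.055,0.006,0.044,22.2,0.45]]'; python3 -m creep '[[0,0,0,0,0.45],[0,0,0,0,0.45]]'; python3 - <<'E'
from h import *
shift([0.5053,0.1854,0.072]);
E
python3 t.py
```

```text
time_s: 11.52
eef_pos: [0.5026, 0.1853, 0.1361]
eef_rot: [-0.509, 0.51, -0.491, 0.491]
contact_force: [-0.1, -0.7, -0.1]
finger_gap: 0.0426
time_s: 11.68
eef_pos: [0.5028, 0.1842, 0.1369]
eef_rot: [-0.509, 0.509, -0.491, 0.491]
contact_force: [0.4, 0.2, 0.3]
finger_gap: 0.0426
shift tool xyz mm [-1.2 64.9  2.6]
-87.96 [0.4 0.2 0.3] [-0.002  0.007 -0.018]
```

```bash
python3 -m creep '[[-0.0012,0.03,0.0026,0,0.45],[-0.0012,0.055,0.0026,0,0.45],[-0.0012,0.065,0.0026,0,0.45],[-0.0012,0.065,0.0026,0,0.45],[-0.0012,0.065,0.0026,0,0.45]]'; python3 - <<'E'
from h import *
shift([0.5053,0.1854,0.072])
E
python3 -m creep '[[0,0,0,0,0],[0,0,0,0,0],[0,0,0,0,0],[0,0,0,0,0],[0,0,0,0,0]]' 45;python3 -m creep '[[0,0,0,0,0],[0,-0.02,0,0,0],[0,-0.06,0,0,0],[0,-0.1,0,0,0],[0,-0.13,0,0,0]]';python3 -m creep '[[0,0,0,0,0],[0,0,0,0,0]]'; python3 - <<'E'
from h import *
shift([0.5597,-0.150,0.200])
p,R,o=tool();c=env.calibration("wrist");im,d=env.grab_frame("wrist")
cv2.imwrite("pics/w9.png",im)
E
python3 t.py
```

```text
time_s: 12.1
eef_pos: [0.5057, 0.1859, 0.0724]
eef_rot: [-0.508, 0.509, -0.492, 0.491]
contact_force: [0.8, -0.5, 0.4]
finger_gap: 0.0428
shift tool xyz mm [ 0.4  0.4 -0.4]
time_s: 12.52
eef_pos: [0.5059, 0.1864, 0.0727]
eef_rot: [0.509, -0.508, 0.491, -0.492]
contact_force: [0.4, -0.6, 4.0]
finger_gap: 0.0186
time_s: 12.93
eef_pos: [0.5056, 0.1863, 0.2046]
eef_rot: [0.509, -0.508, 0.491, -0.492]
contact_force: [0.7, 0.3, -2.9]
finger_gap: 0.0188
time_s: 13.1
eef_pos: [0.5058, 0.1864, 0.2032]
eef_rot: [0.509, -0.508, 0.491, -0.492]
contact_force: [-0.9, -0.5, -3.7]
finger_gap: 0.0186
shift tool xyz mm [338.    3.2  42.4]
-88.06 [-1.  -0.6 -2.9] [-0.014  0.085 -0.037]
```

View pics/w9.png

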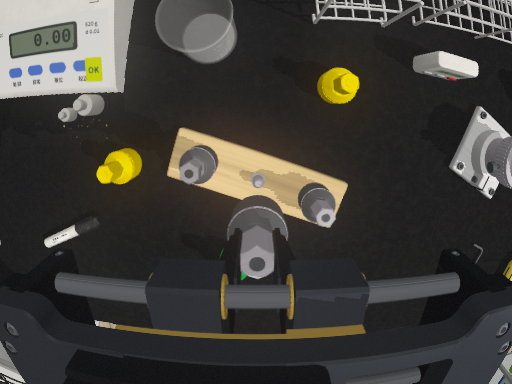

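Socket 2 is held and the middle peg is bare. Moving to the nut.

```bash
python3 -m creep '[[0.036,0,0.005,-5,0],[0.073,0,0.01,-10,0],[0.11,0,0.015,-15,0],[0.147,0,0.02,-20,0],[0.184,0,0.024,-22.1,0]]'; python3 -c "
from h import *
shift([0.5597,-0.150,0.200])"
```

```text
time_s: 13.57
eef_pos: [0.5352, 0.0016, 0.2001]
eef_rot: [-0.594, 0.595, -0.384, 0.382]
contact_force: [1.7, -0.0, -2.2]
finger_gap: 0.0186
shift tool xyz mm [ 1.483e+02 -1.000e-01 -4.020e+01]
```

```bash
python3 -m creep '[[0.036,0,-0.009,0,0],[0.073,0,-0.018,0,0],[0.11,0,-0.028,0,0],[0.143,0,-0.037,0,0],[0.143,0,-0.037,0,0]]'; python3 -m creep '[[0,0.002,0,0,0],[0,0.002,0,0,0],[0,0.002,0,0,0]]'>/dev/null; python3 - <<'E'
from h import *
import pickle
shift([0.5597,-0.150,0.170])
p,R,o=tool();c=env.calibration("wrist");im,d=env.grab_frame("wrist");cv2.imwrite("pics/w10c.png",cv2.resize(im[150:300,185:335],None,fx=5,fy=5,interpolation=cv2.INTER_CUBIC))
np.savez("pics/w10.npz",p=p,R=R);pickle.dump(c,open("pics/w10.pkl","wb"))
E
python3 t.py
```

```text
time_s: 13.98
eef_pos: [0.5604, -0.1476, 0.1997]
eef_rot: [-0.592, 0.593, -0.387, 0.385]
contact_force: [-1.3, 0.8, -2.7]
finger_gap: 0.0187
shift tool xyz mm [ 7.9 29.  -3.6]
-65.89 [ 0.   0.5 -2.3] [0.021 0.024 0.02 ]
```

View pics/w10c.png

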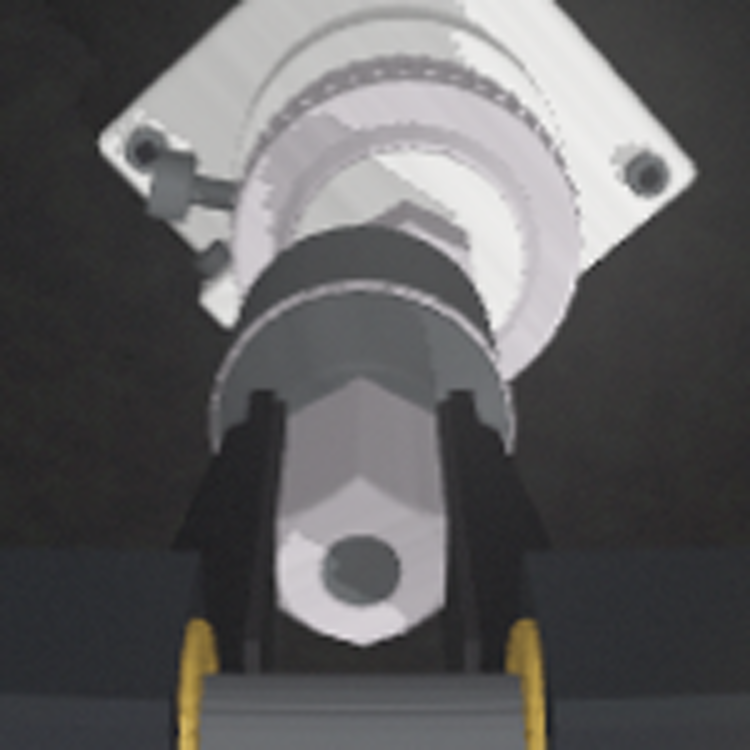

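```bash
python3 - <<'E'
from h import *
import pickle
c=pickle.load(open("pics/w10.pkl","rb"));z=np.load("pics/w10.npz");p,R=z["p"],z["R"]
f=lambda x,y:(185+(x+.5)/5-.5,150+(y+.5)/5-.5)
for q,dz in [((363,282),-.027),((210,430),-.027),((516,430),-.027),((362,570),.01)]: print((R.T@(onz("wrist",*f(*q),p[2]+dz,c)-p)*1000).round(1))
shift([0.5597,-0.150,0.170])
E
```

```text
[-0.1 27.  20.4]
[-20.6  27.   -0.6]
[20.4 27.  -0.6]
[ -0.3 -10.   -0.8]
shift tool xyz mm [ 7.9 29.4 -3.8]
```

```bash
python3 -m creep '[[0.0079,0.01,-0.0043,0,0],[0.0079,0.025,-0.0043,0,0],[0.0079,0.029,-0.0043,0,0],[0.0079,0.029,-0.0043,0,0],[0.0079,0.029,-0.0043,0,0]]'; python3 -c "
from h import *
shift([0.5595,-0.150,0.164])"; python3 -m creep '[[0,0.0015,0,0,0],[0,0.003,0,0,0]]';python3 -m creep '[[0,0.001,0,0,0],[0,0.002,0,0,0]]';python3 -c "
from h import *
shift([0.5595,-0.150,0.164])"
```

```text
time_s: 14.7
eef_pos: [0.5596, -0.1513, 0.171]
eef_rot: [-0.593, 0.593, -0.385, 0.385]
contact_force: [-0.5, 0.9, -2.7]
finger_gap: 0.0187
shift tool xyz mm [-1.2  7.   0.4]
time_s: 14.87
eef_pos: [0.5599, -0.1514, 0.1687]
eef_rot: [0.593, -0.593, 0.384, -0.385]
contact_force: [0.5, 0.6, -4.0]
finger_gap: 0.0186
time_s: 15.03
eef_pos: [0.5597, -0.1514, 0.1663]
eef_rot: [0.593, -0.593, 0.385, -0.385]
contact_force: [-0.5, -0.7, -3.4]
finger_gap: 0.019
shift tool xyz mm [-1.4  2.3  0.4]
```

```bash
python3 -m creep '[[-0.0012,0.001,0,0,0],[-0.0012,0.002,0,0,0]]';python3 -m creep '[[0,0.001,0,0,0],[0,0.0015,0,0,0]]'; python3 -m creep '[[0,0.0005,0,0,0],[0,0.001,0,0,0]]';python3 t.py;python3 -c "
from h import *
shift([0.5595,-0.150,0.164])"
```

```text
time_s: 15.2
eef_pos: [0.5591, -0.1502, 0.1644]
eef_rot: [0.593, -0.593, 0.385, -0.385]
contact_force: [-2.7, 0.6, 11.1]
finger_gap: 0.0186
time_s: 15.37
eef_pos: [0.5593, -0.1503, 0.1642]
eef_rot: [0.593, -0.593, 0.384, -0.385]
contact_force: [-5.0, 2.0, 18.4]
finger_gap: 0.0189
time_s: 15.53
eef_pos: [0.5594, -0.1503, 0.164]
eef_rot: [0.593, -0.593, 0.384, -0.386]
contact_force: [-6.8, 3.9, 27.2]
finger_gap: 0.0189
-65.96 [-6.8  3.9 27.2] [0.798 1.594 0.039]
shift tool xyz mm [-0.2  0.   0.2]
```

It is in contact at exactly 0.164 m, the nut-top height. Before calling it too small, I'll search a little in yaw and position under light pressure.

```bash
python3 -m creep '[[0,-0.0008,0,4,0],[0,-0.0008,0,0,0],[0,-0.0008,0,-4,0],[0,-0.0008,0,0,0]]'; python3 -m creep '[[0,0,0.0012,0,0],[0,0,0.0012,3,0],[0,0,0.0012,-3,0]]';python3 -m creep '[[0,0,-0.0024,0,0],[0,0,-0.0024,3,0],[0,0,-0.0024,-3,0]]';python3 -m creep '[[0.001,0,0.0012,3,0],[0.001,0,0.0012,6,0],[0.001,0,0.0012,0,0]]';python3 -m creep '[[-0.002,0,0,3,0],[-0.002,0,0,6,0],[-0.002,0,0,0,0]]';
```

```text
time_s: 15.87
eef_pos: [0.56, -0.1506, 0.1642]
eef_rot: [0.595, -0.594, 0.382, -0.384]
contact_force: [-1.8, 1.3, 13.4]
finger_gap: 0.0188
time_s: 16.12
eef_pos: [0.5609, -0.1503, 0.1643]
eef_rot: [0.602, -0.602, 0.37, -0.372]
contact_force: [-0.3, 0.5, 12.7]
finger_gap: 0.0188
time_s: 16.37
eef_pos: [0.5595, -0.1513, 0.1644]
eef_rot: [0.612, -0.611, 0.354, -0.357]
contact_force: [1.2, -0.9, 10.9]
finger_gap: 0.0189
time_s: 16.62
eef_pos: [0.5605, -0.1515, 0.1644]
eef_rot: [0.612, -0.611, 0.354, -0.357]
contact_force: [0.0, 0.8, 12.3]
finger_gap: 0.0187
time_s: 16.87
eef_pos: [0.5599, -0.1501, 0.1643]
eef_rot: [0.611, -0.611, 0.354, -0.357]
contact_force: [0.2, -0.4, 10.6]
finger_gap: 0.0186
```

No entry anywhere in the search (z stays 0.164): too small. Back to the middle peg.

```bash
python3 -m creep '[[0,-0.015,0,0,0],[0,-0.042,0,0,0],[-0.036,-0.042,0,0,0],[-0.072,-0.042,0,0,0],[-0.108,-0.042,0,0,0]]'; python3 -c "
from h import *
shift([0.5053,0.1854,0.203])"; python3 t.py
```

```text
time_s: 17.28
eef_pos: [0.5037, -0.0552, 0.2046]
eef_rot: [0.612, -0.612, 0.354, -0.354]
contact_force: [0.5, -0.4, -2.4]
finger_gap: 0.0186
shift tool xyz mm [-207.6    1.5  121.6]
-60.03 [ 0.5 -0.4 -2.4] [ 0.034 -0.009 -0.017]
```

```bash
python3 -m creep '[[-0.036,0,0.021,0,0],[-0.072,0,0.042,0,0],[-0.108,0,0.063,0,0],[-0.144,0,0.084,0,0],[-0.18,0,0.105,0,0]]'>/dev/null; python3 -m creep '[[-0.02,0,0.015,0,0],[-0.02,0,0.015,0,0],[-0.02,0,0.015,0,0],[-0.02,0,0.015,0,0]]'; python3 -c "
from h import *
s=shift([0.5053,0.1854,0.073])
p,R,o=tool();c=env.calibration('wrist');im,d=env.grab_frame('wrist');print(proj('wrist',np.array([.5053,.1854,.034]),c))
cv2.imwrite('pics/w11.png',cv2.resize(im[120:280,160:360],None,fx=4,fy=4))"
```

```text
time_s: 18.03
eef_pos: [0.5081, 0.1769, 0.2042]
eef_rot: [-0.612, 0.613, -0.353, 0.353]
contact_force: [-1.2, -0.5, -2.8]
finger_gap: 0.0187
shift tool xyz mm [ -8.8 131.2   1.9]
[249.42842382 180.48554221]
```

View pics/w11.png

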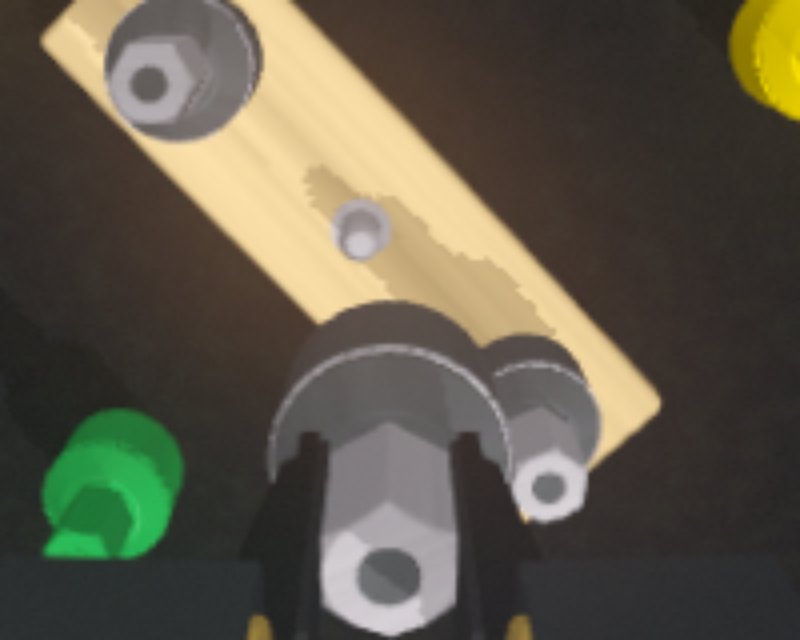

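The peg top at (250.2,180.7) agrees with the prediction (249.4,180.5). Lowering.

```bash
python3 -m creep '[[-0.0085,0.02,0.0015,0,0],[-0.0085,0.06,0.0015,0,0],[-0.0085,0.1,0.0015,0,0],[-0.0085,0.118,0.0015,0,0],[-0.0085,0.126,0.0015,0,0]]'; python3 -m creep '[[0,0.002,0,0,0],[0,0.0035,0,0,0],[0,0.005,0,0,0]]'; python3 -m creep '[[0,0,0,0,0.45],[0,0,0,0,0.45],[0,0,0,0,0.45],[0,0,0,0,0.45],[0,0,0,0,0.45]]'; python3 -m creep '[[0,-0.03,0,0,0.45],[0,-0.07,0,0,0.45],[0,-0.07,0,0,0.45]]'; python3 - <<'E'
from h import *
shift([0.5254,0.2523,0.142])
p,R,o=tool();c=env.calibration("wrist");im,d=env.grab_frame("wrist")
cv2.imwrite("pics/w12.png",im)
E
python3 t.py
```

```text
time_s: 18.5
eef_pos: [0.5044, 0.1838, 0.0757]
eef_rot: [-0.611, 0.613, -0.355, 0.353]
contact_force: [-0.9, 0.2, -3.2]
finger_gap: 0.0189
time_s: 18.75
eef_pos: [0.5063, 0.1851, 0.0747]
eef_rot: [0.613, -0.612, 0.353, -0.354]
contact_force: [0.2, -1.1, -2.6]
finger_gap: 0.0186
time_s: 19.17
eef_pos: [0.5056, 0.1854, 0.0739]
eef_rot: [0.613, -0.612, 0.353, -0.354]
contact_force: [-0.3, 0.3, 0.2]
finger_gap: 0.0417
time_s: 19.42
eef_pos: [0.5076, 0.1859, 0.1491]
eef_rot: [0.614, -0.611, 0.351, -0.355]
contact_force: [0.3, -0.7, -0.3]
finger_gap: 0.0425
shift tool xyz mm [-48.5   7.3  48.6]
-59.95 [-1.  -0.4  0.2] [-0.049 -0.016  0.042]
```

View pics/w12.png

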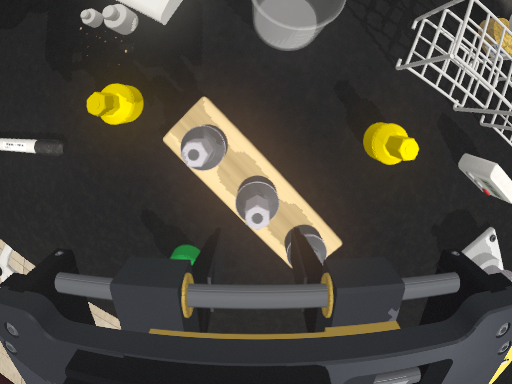

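Socket 2 stands on its peg at pixel (257,205). Socket 3 now.

```bash
python3 -m creep '[[-0.02,0,0.02,-7,0.45],[-0.04,0,0.04,-14,0.45],[-0.0485,0.005,0.0486,-21,0.45],[-0.0485,0.006,0.0486,-28,0.45],[-0.0485,0.006,0.0486,-28,0.45]]'>/dev/null; python3 -m creep '[[0,0,0,0,0.45],[0,0,0,0,0.45]]'; python3 - <<'E'
from h import *
shift([0.5254,0.2523,0.072]);
E
python3 t.py
```

```text
time_s: 20.05
eef_pos: [0.523, 0.2512, 0.1371]
eef_rot: [-0.679, 0.68, -0.196, 0.196]
contact_force: [0.3, -0.2, 0.7]
finger_gap: 0.0426
shift tool xyz mm [ 1.5 65.1  2.2]
-32.22 [ 0.3 -0.2  0.7] [ 0.01  -0.016 -0.012]
```

```bash
python3 -m creep '[[0.0015,0.03,0.0022,0,0.45],[0.0015,0.055,0.0022,0,0.45],[0.0015,0.065,0.0022,0,0.45],[0.0015,0.065,0.0022,0,0.45],[0.0015,0.065,0.0022,0,0.45]]'; python3 - <<'E'
from h import *
shift([0.5254,0.2523,0.072])
E
python3 -m creep '[[0,0,0,0,0],[0,0,0,0,0],[0,0,0,0,0],[0,0,0,0,0],[0,0,0,0,0]]' 50;python3 -m creep '[[0,0,0,0,0],[0,-0.02,0,0,0],[0,-0.06,0,0,0],[0,-0.1,0,0,0],[0,-0.13,0,0,0]]';python3 -m creep '[[0,0,0,0,0],[0,0,0,0,0]]'; python3 - <<'E'
from h import *
shift([0.5597,-0.150,0.200])
im,d=env.grab_frame("wrist")
cv2.imwrite("pics/w13.png",im)
E
python3 t.py
```

```text
time_s: 20.47
eef_pos: [0.5258, 0.2524, 0.0727]
eef_rot: [-0.679, 0.68, -0.195, 0.195]
contact_force: [0.1, -0.2, 0.6]
finger_gap: 0.0427
shift tool xyz mm [-0.2  0.7 -0.3]
time_s: 20.88
eef_pos: [0.5259, 0.2528, 0.073]
eef_rot: [0.68, -0.68, 0.194, -0.195]
contact_force: [1.0, 0.7, 4.3]
finger_gap: 0.0189
time_s: 21.3
eef_pos: [0.5256, 0.2527, 0.2049]
eef_rot: [0.68, -0.68, 0.194, -0.195]
contact_force: [0.9, 0.4, -1.9]
finger_gap: 0.0185
time_s: 21.47
eef_pos: [0.5258, 0.2528, 0.2036]
eef_rot: [0.68, -0.679, 0.194, -0.195]
contact_force: [-0.7, 0.3, -3.0]
finger_gap: 0.0184
shift tool xyz mm [ 242.     3.3 -323.8]
-31.96 [-0.6 -0.  -3.5] [-0.03  -0.051  0.049]
```

View pics/w13.png

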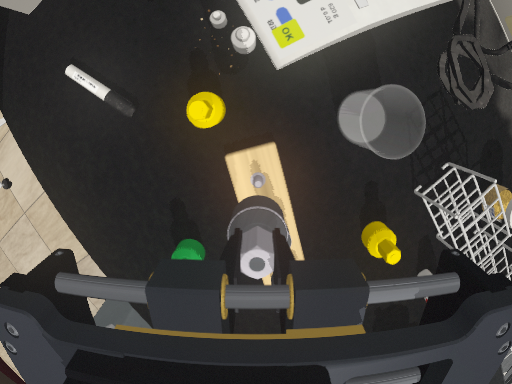

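```bash
python3 -m creep '[[0.024,0,-0.032,7,0],[0.048,0,-0.064,14,0],[0.072,0,-0.096,21,0],[0.096,0,-0.128,28,0],[0.12,0,-0.16,33.9,0]]'>/dev/null; python3 -c "
from h import *
shift([0.5597,-0.150,0.200])"; python3 t.py
```

```text
shift tool xyz mm [191.8   0.3 -64.9]
-66.2 [ 0.8  0.1 -2.3] [ 0.058 -0.065 -0.041]
```

```bash
python3 -m creep '[[0.036,0,-0.012,0,0],[0.072,0,-0.024,0,0],[0.108,0,-0.036,0,0],[0.144,0,-0.048,0,0],[0.175,0,-0.06,0,0]]'>/dev/null; python3 -m creep '[[0,0,0,0,0],[0,0,0,0,0],[0,0,0,0,0]]'>/dev/null; python3 - <<'E'
from h import *
import pickle
shift([0.5597,-0.150,0.170])
p,R,o=tool();c=env.calibration("wrist");im,d=env.grab_frame("wrist");cv2.imwrite("pics/w14c.png",cv2.resize(im[150:300,185:335],None,fx=5,fy=5,interpolation=cv2.INTER_CUBIC))
np.savez("pics/w14.npz",p=p,R=R);pickle.dump(c,open("pics/w14.pkl","wb"))
E
python3 t.py
```

```text
shift tool xyz mm [18.3 30.8 -7.1]
-65.84 [ 0.2 -0.4 -1.7] [-0.025  0.029  0.027]
```

View pics/w14c.png

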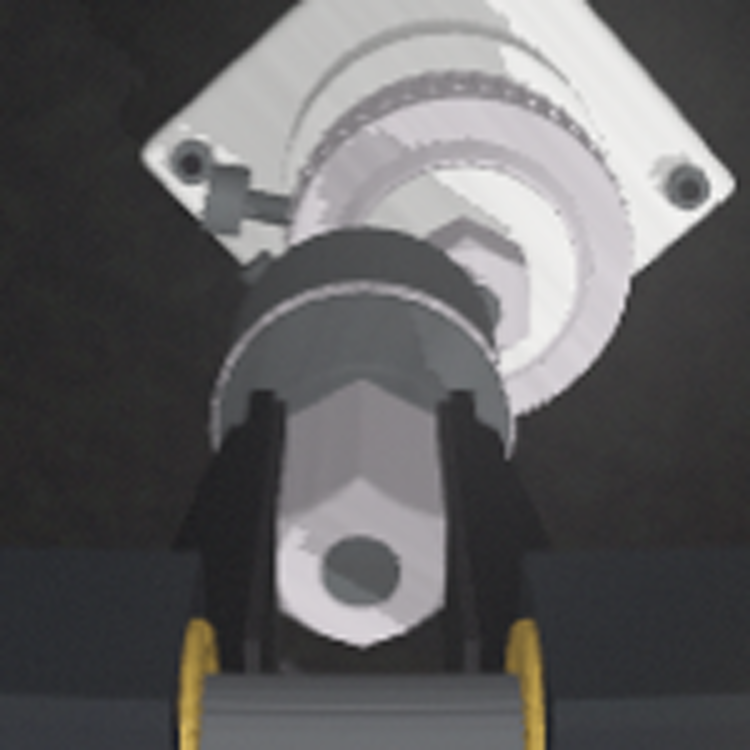

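```bash
python3 -m creep '[[0.018,0.005,-0.0074,0,0],[0.018,0.015,-0.0074,0,0],[0.018,0.027,-0.0074,0,0],[0.018,0.03,-0.0074,0,0],[0.018,0.03,-0.0074,0,0]]'; python3 -m creep '[[0,0,0,0,0],[0,0,0,0,0]]';python3 -c "
from h import *
shift([0.5595,-0.150,0.164])"; python3 t.py
```

```text
time_s: 23.07
eef_pos: [0.5596, -0.149, 0.1712]
eef_rot: [-0.594, 0.594, -0.385, 0.383]
contact_force: [0.3, 0.6, -2.3]
finger_gap: 0.0183
time_s: 23.23
eef_pos: [0.5604, -0.1498, 0.1729]
eef_rot: [0.594, -0.594, 0.384, -0.384]
contact_force: [-0.6, 0.1, -3.3]
finger_gap: 0.0184
shift tool xyz mm [-0.2  8.9 -0.9]
-65.82 [-0.6  0.1 -3.3] [-0.001 -0.027  0.021]
```

```bash
python3 -m creep '[[-0.0002,0.003,-0.0006,0,0],[-0.0002,0.005,-0.0006,0,0]]'; python3 -m creep '[[0,0.0015,0,0,0],[0,0.003,0,0,0]]'; python3 -m creep '[[0,0.001,0,0,0],[0,0.0025,0,0,0]]'; python3 -c "
from h import *
shift([0.5595,-0.150,0.164])"; python3 t.py
```

```text
time_s: 23.4
eef_pos: [0.5595, -0.1502, 0.1676]
eef_rot: [0.594, -0.593, 0.384, -0.385]
contact_force: [-0.2, -0.3, -2.3]
finger_gap: 0.0187
time_s: 23.57
eef_pos: [0.5595, -0.1503, 0.1643]
eef_rot: [-0.593, 0.593, -0.384, 0.384]
contact_force: [0.2, 0.3, -3.1]
finger_gap: 0.0185
time_s: 23.73
eef_pos: [0.5596, -0.1503, 0.1619]
eef_rot: [0.594, -0.593, 0.384, -0.385]
contact_force: [1.4, 0.8, -1.8]
finger_gap: 0.0187
shift tool xyz mm [-0.4 -2.1  0. ]
-65.87 [ 1.4  0.8 -1.8] [ 0.287 -0.173  0.018]
```

Entering freely. Continuing down to home.

```bash
python3 -m creep '[[0,0.002,0,0,0],[0,0.005,0,0,0]]'; python3 t.py; python3 -m creep '[[0,0.003,0,0,0],[0,0.006,0,0,0]]'; python3 t.py;python3 -m creep '[[0,0.001,0,0,0],[0,0.0025,0,0,0]]'; python3 t.py; python3 -m creep '[[0,0.0005,0,0,0],[0,0.001,0,0,0]]'; python3 t.py
```

```text
time_s: 23.9
eef_pos: [0.5598, -0.1503, 0.157]
eef_rot: [0.594, -0.593, 0.384, -0.385]
contact_force: [2.0, 2.3, -0.4]
finger_gap: 0.0184
-65.87 [ 2.   2.3 -0.4] [ 0.381 -0.328 -0.031]
time_s: 24.07
eef_pos: [0.5598, -0.1503, 0.1507]
eef_rot: [0.594, -0.593, 0.384, -0.385]
contact_force: [1.5, 1.9, -1.0]
finger_gap: 0.0187
-65.86 [ 1.5  1.9 -1. ] [ 0.456 -0.49   0.023]
time_s: 24.23
eef_pos: [0.56, -0.1504, 0.1488]
eef_rot: [0.594, -0.593, 0.384, -0.385]
contact_force: [-1.2, 3.4, 18.3]
finger_gap: 0.0187
-65.87 [-1.2  3.4 18.3] [1.024 0.421 0.086]
time_s: 24.4
eef_pos: [0.56, -0.1504, 0.1489]
eef_rot: [0.594, -0.593, 0.384, -0.385]
contact_force: [-2.5, 3.4, 18.2]
finger_gap: 0.0189
-65.87 [-2.5  3.4 18.2] [ 1.021  0.471 -0.022]
```

Fully home: mouth at 0.1488 − 0.059 ≈ 0.090 m. I'll ease the push and turn clockwise.

```bash
python3 -m creep '[[0,-0.0006,0,3,0],[0,-0.0006,0,6,0]]' 60|sed -n 2p; python3 t.py; for i in 1 2 3 ; do python3 -m creep '[[0,0,0,3,0],[0,0,0,6,0]]'|sed -n 2p; python3 t.py; done
```

```text
eef_pos: [0.5601, -0.1501, 0.149]
-71.99 [2.2 6.1 7.6] [ 1.239 -0.567  0.193]
eef_pos: [0.5603, -0.1499, 0.149]
-78.0 [2.7 6.4 6.4] [ 1.429 -0.62   0.3  ]
eef_pos: [0.5603, -0.1498, 0.1489]
-84.0 [2.7 6.7 6.6] [ 1.507 -0.665  0.224]
eef_pos: [0.5603, -0.1498, 0.1489]
-90.0 [4.  7.3 6.4] [ 1.658 -0.671  0.304]
```

The torque is now 0.2–0.3 N m, so the nut is turning with the socket: socket 3 is the one that fits. Continuing to the stop.

```bash
for i in 1 2 3 4; do python3 -m creep '[[0,0,0,1.5,0],[0,0,0,3,0]]'|sed -n 2p; python3 t.py; done
```

```text
eef_pos: [0.5603, -0.1497, 0.1489]
-92.94 [4.1 6.7 5.8] [ 1.642 -0.71   0.243]
eef_pos: [0.5603, -0.1497, 0.1489]
-95.93 [3.8 7.3 6.2] [ 1.778 -0.77   0.224]
eef_pos: [0.5603, -0.1497, 0.1489]
-98.93 [4.2 7.8 6. ] [ 1.758 -0.784  0.23 ]
eef_pos: [0.5604, -0.1497, 0.1489]
-101.93 [3.5 7.8 6.4] [ 1.851 -0.851  0.232]
```

```bash
for i in 1 2 3; do python3 -m creep '[[0,0,0,1,0],[0,0,0,2,0]]'|sed -n 2p; python3 t.py; done
```

```text
eef_pos: [0.5604, -0.1496, 0.1489]
-103.91 [4.2 7.7 5.4] [ 1.87  -0.779  0.235]
eef_pos: [0.5604, -0.1496, 0.1489]
-105.89 [4.9 8.3 5.2] [ 1.875 -0.954  0.432]
eef_pos: [0.5605, -0.1496, 0.1489]
-107.87 [4.8 7.7 5.5] [ 1.902 -1.04   0.571]
```

```bash
for i in 1 2 ; do python3 -m creep '[[0,0,0,1,0],[0,0,0,2,0]]'|sed -n 2p; python3 t.py; done;  python3 -m creep '[[0,0,0,0,0],[0,0,0,0,0],[0,0,0,0,0]]'; python3 t.py
```

```text
eef_pos: [0.5605, -0.1496, 0.1489]
-109.85 [4.7 8.  5.9] [ 1.964 -1.046  0.76 ]
eef_pos: [0.5605, -0.1496, 0.1489]
-111.84 [4.4 7.4 5.7] [ 1.992 -1.058  0.937]
time_s: 26.82
eef_pos: [0.5605, -0.1496, 0.1489]
eef_rot: [-0.397, 0.396, -0.585, 0.586]
contact_force: [5.3, 8.0, 5.2]
finger_gap: 0.0183
-111.78 [5.3 8.  5.2] [ 1.935 -1.095  0.866]
```

The torque climbs steadily from 0.23 to 0.9 N m beyond yaw −104°, so the nut is against its stop after about 38°. Checking with pictures.

```bash
python3 - <<'E'
from h import *
c=env.calibration("wrist");im,d=env.grab_frame("wrist");cv2.imwrite("pics/w15c.png",cv2.resize(im[140:300,175:345],None,fx=4,fy=4,interpolation=cv2.INTER_CUBIC))
s,d=env.grab_frame("scene");cv2.imwrite("pics/s15.png",cv2.resize(s[130:290,100:400],None,fx=2.6,fy=2.6))
E
python3 t.py
```

```text
-111.78 [5.7 7.8 5.5] [ 1.976 -1.072  0.858]
```

View pics/w15c.png

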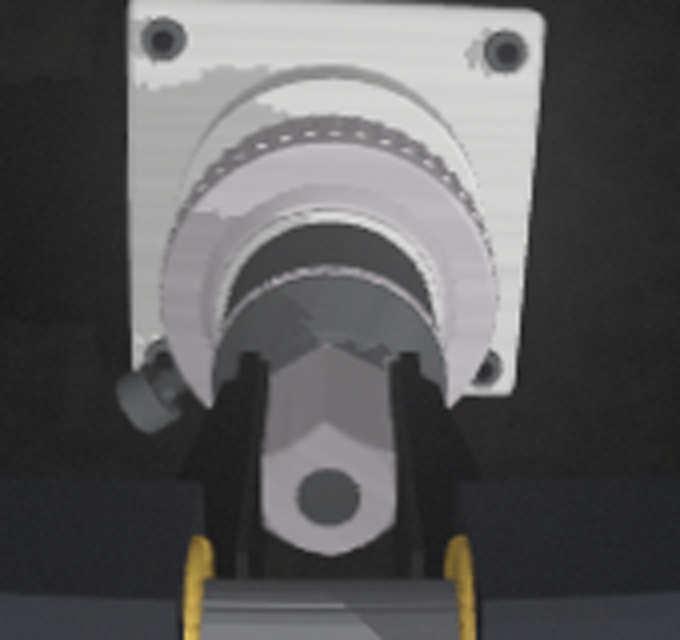

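View pics/s15.png

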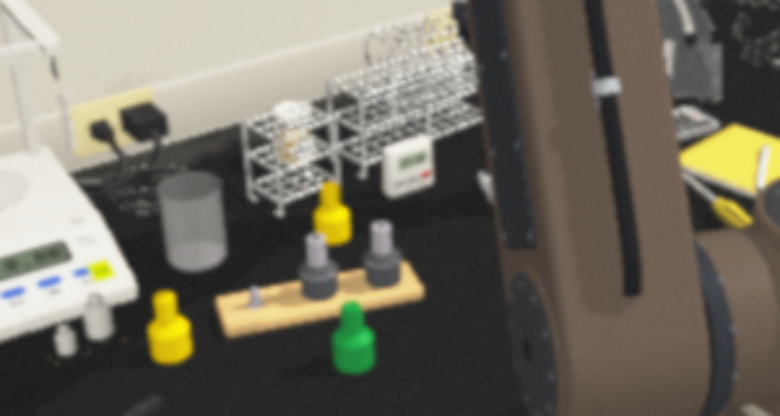

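Socket 3 sits on the washer, upright in the jaws. The other two stand on pegs 1 and 2, and the beaker and timer have not moved. The steady torque of 0.86 N m is far above the nut's 0.15 N m. Handing in.

```bash
python3 -c "
from cell import env
print(env.get_obs()['time_s']);print(env.sign_off())"
```

```text
26.9167
the job is handed in; nothing more can be done
None
```

The socket on peg 3 is the one that fits. It has turned the nut clockwise to its stop, and the arm still grips it, upright and fully seated; I handed in at 26.9 s.

- **Peg 1 (too large):** it dropped over the nut and spun about 28° with almost no torque. A picture afterwards showed the nut had not turned. It is back on peg 1.
- **Peg 2 (too small):** it stopped on top of the nut at exactly 16 mm high, and small shifts and turns did not let it in. It is back on the middle peg.
- **Peg 3 (fits):** it went home with its mouth at about 90 mm. The nut turned against about 0.23 N m for roughly 38°. The torque then climbed to a steady 0.86 N m, which I take as the stop.

**Last checks:**
- The last pictures show the socket upright on the washer, the other two sockets standing on their pegs, and the beaker and timer in place.
- The arm hid the bottle in the last picture, so I did not check it again; every move stayed well clear of it.
- The nut is hidden under the socket, so its tight position rests on the torque reading only.
- My first move was typed in mm instead of metres. The per-row limit cut it to about 40 mm in free air, and nothing was touched.

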